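# Shut and secure the ring case

### The arm

A 6-joint arm with a two-finger parallel gripper is mounted at the origin on a cart in front of the work surface, level with it; the furniture and walls round the work are solid. World frame = base frame: x ahead of the robot, y to its left, z up, the work surface at z = 0. Lengths are in m, angles in degrees, forces in N, time in s.
With the tool pointing down it reaches from about 0.4 to 0.825 m from the base axis. Payload 7 kg.
Tool frame: the origin (TCP) lies midway between the tips of the shut fingers; the grasp point (between the pads) lies 19 mm behind it (grip_depth is the distance from the TCP to the grasp point, in m); z points along the fingers, y is the direction in which the jaws open and shut (so a half turn about z gives the same grasp; the last joint's range is limited). The gripper opens to 88 mm and grips with 3 to 60 N. Pads are 19 mm wide; open, the fingers measure 130 mm over their backs; the gripper's body (78 mm by 193 mm) begins 47 mm behind the grasp point.
Start: joints at [-48.008, 20.546, 0.682, 0, -70.136, -16.507], TCP at [0.29, -0.609, 0.227] pointing down, gripper open.
Joint ranges: [-176.03, 176.03], [-82.01, 121.73], [-58.28, 71.71], [-173.87, 95.51], [-174.79, -0.11], [-173.66, 173.66]. Speed limits (degrees/s): [136.94, 136.94, 172.46, 180, 180, 180].

### API

Orientations are given as [roll, pitch, yaw] about the fixed x, y, z axes, in that order (R = Rz(yaw) Ry(pitch) Rx(roll)).
In Python, from plant import * gives the robot as it stands.
- The arm moves only by the shell command python3 -m inch 'ROWS'. ROWS is JSON, a list of rows, each an object of numbers: "ax", "ay", "az": the turn, a rotation vector about the tool's x, y, z in degrees; "dx", "dy", "dz": the shift along the tool's x, y, z in mm; "fingers": the finger opening in mm, from 0 to 87.6. In form: [{"ax": .., "ay": .., "az": .., "dx": .., "dy": .., "dz": .., "fingers": ..}, ...]. A call has 1 to 8 rows; each row is the pose to reach, as a shift and turn from the pose commanded when the call began, along the tool's axes at that moment; what a row does not reach only later rows make up. A row lasts 1/8 s, in which the tool goes at most 62.5 mm and 10.7 degrees, less where a joint would pass 70% of its speed; a pose out of reach is approached as far as the arm can. A call with a gripper value outside its range is refused whole. The fingers move at their own pace and stop on an object; the grip force is fixed at half the most. Time passes only in rows, so rows that repeat a pose let the fingers close. It gives the time, the measured TCP pose, the force and the opening at its end, in the units of the state.
- get_obs(): the state, without advancing time (a new reading comes with each control period).
- snapshot(name): name is "side" or "top"; returns a dict with "image" (400x640x3 uint8, red, green, blue), "fx", "fy", "cx", "cy" (pixels), "k1" (the pictures are not rectified: a ray, as slopes to the right and down, at radius r is drawn at 1 + k1 r^2 times it, then the intrinsics apply), "rvec" (rotation vector, rad) and "tvec" (3), from world to camera coordinates, as OpenCV has them. Camera axes: x right, y down, z forward; pixel columns grow to the right and rows downward; lengths in m; the calibration is good to about 2 mm. A picture is of the moment at which its call begins. There is no depth.
- close_job(): hands the job in, once; it reports no verdict.
Trained networks look in the newest picture that a camera, given by its name, has taken for a name from the list of things; names that differ only in an ending like _2 or _b are one class to them, and where a whole thing is asked for, a point or a joint stands for the part that bears it (a point fixed in the world has none). Each returns a list of dicts, best first, with "score" (0 to 1); they miss things now and then, are a little off and sometimes report something else, mostly with a low value. They report only what shows in the picture. A call takes as long as a camera call.
- search_frame(target, camera): "bbox" ([centre column, centre row, width, height] in pixels, round what is visible of it).
- trace(target, camera): "mask" (400x640 bool, what is visible of it) and "bbox" ([centre column, centre row, width, height] in pixels, round what is visible of it).
- landmark_of(target, camera): "position" ([column, row] in pixels: a listed point, or the origin of a listed thing).
The state is a dict: "clock": time; "joint_pos": joint angles; "qvel": joint speeds; "tau": joint torques, N m; "tool_pos": TCP position; "orientation": TCP orientation; "force": force on the tool from outside, world axes, zero at the start; "moment": the same for the moment, N m; "opening": finger opening in m.
Only numpy, scipy, OpenCV 4.12 (cv2) and the standard library are available. Lean on these libraries where they do the work, as an engineer would, in place of code of your own. Each camera call takes 0.05 s, during which the arm holds its last target.

### The job

Close up the wooden parts case: with your fingertips push its sliding lid fully home, and then push the steel keeper on the case's far side wall round until it lies square across the lid, right behind the finger lip. Only push, do not pick anything up, leave the keeper aside until the lid is home, and leave everything else on the bench and in the case where it is.

Things in the scene. Friction and masses are not known exactly. Their poses are not given: they have to be found in the camera images.
- case: (sizes and points in mm, here and below) dark wooden parts case screwed to the bench, 120 (its x) x 200 (its y), 60 high; origin at the centre of its underside, z up. Its two long side walls are 12 wide with their tops at z = 60; between them a pale plywood lid slides along y. The lid opens toward the case's -y end (about to the robot's right) and is pushed shut toward +y, against the end wall at +y
- lid (a joint): sliding lid, in m: 0 = fully shut, positive = how far it stands open (it has slid toward the case's -y); at most 0.1. It needs about 2 N to move and stays where it is left. The lid's flat top is at z = 56.5 in the case frame, and its free end stands out past the case's -y end when open
- lid_lip (a point): centre of the upright push face of the plywood finger lip on the lid: the face looks to the case's -y, is 60 wide (case x) and reaches from the lid's top up to z = 72.5; its +y back slopes. When the lid is shut this point lies at (-12, -45, 64.5) in the case frame; it slides with the lid
- keeper (a joint): turn-button keeper, in rad: 0 = its bar points to the case's -y, along the side wall; 1.571 (its stop) = its bar lies square across the lid just behind the lip, pointing to the case's -x. Seen from above it turns clockwise as the value grows. It needs about 0.05 N m, and stays where it is left
- keeper_tip (a point): point 50 from the pivot on the centre line of the keeper's bar, at mid height. The bar is steel, 10 wide, 12 high (z = 62 to 74 in the case frame), and ends round 55 from the pivot
- keeper_hinge (a point): the keeper's upright pivot axis at bar mid height, on top of the side wall that is farther from the robot: (54, -53, 68) in the case frame; its round boss has diameter 16
- small_ring: rust-brown steel ring, outer diameter 75, 21 high, lying in the case; bystander (mm; origin at the centre of its underside)
- ferrule: grey ribbed ferrule, about 7 x 30, lying inside the ring in the case; bystander (mm; origin at the centre of its underside)
- marker_pen: marker pen, 15 thick, 132 long along its y axis, lying on the bench beside the near side of the case; bystander (mm; origin at the centre of its underside)
- cup: stainless steel cup, diameter 70, 85 high, standing to the right of the case; bystander (mm; origin at the centre of its underside)
- spool: spool of solder wire, diameter 65, 46 high, standing to the left of the case; bystander (mm; origin at the centre of its underside)
- jar: screw-lid jar, diameter 62, 66 high, far left; bystander (mm; origin at the centre of its underside)
- dwell_timer: small timer box, 62 x 68, 21 high, lying at the right; bystander (mm; origin at the centre of its underside)

How it is judged (in metres and radians):
On the way, in this order (a step that is already met when the one before it is completed fails the run):
1. the lid is pushed fully home (value of joint lid below 0.003 m), for 0.2 s.
2. the keeper is turned across behind the lip (value of joint keeper above 1.45 rad), for 0.2 s.
At the end, for the whole second after the job is handed in: the lid is home within 3 mm and the keeper lies across the lid, within about 7 degrees of square (at least 1.45 rad) (value of joint lid below 0.003 m and value of joint keeper above 1.45 rad); the robot touches nothing.
It fails at once if the keeper is turned across (over 0.8 rad) while the lid is still more than 10 mm open (value of joint keeper above 0.8 rad and value of joint lid above 0.01 m).
It fails at once if another thing is picked up, or shifted more than 20 mm (distance of any of small_ring, ferrule, marker_pen, cup, spool, jar, dwell_timer from where it was at the start of the episode above 0.02 m).
It also fails if it takes over 38 s, if anything falls off the work surface, if the arm or the gripper's body presses on something with over 40 N, if the wrist force passes 120 N, or if a joint passes its speed limit or range.

## Working session

There is one attempt and no reset: what is moved stays moved. The work goes in short steps, Python scripts to look and compute and a shell command to move; the robot and the scene stay as the last step left them, time stands still between calls to the robot, and variables do not carry over. Pictures are saved under pics/ and viewed, and the job is handed in when it is done.

```bash
ls; mkdir -p pics
cat > h.py <<'E'
import numpy as np, cv2
from plant import *
def snap(name,fn=None):
    s=snapshot(name)
    if fn: cv2.imwrite('pics/'+fn,cv2.cvtColor(s['image'],cv2.COLOR_RGB2BGR))
    return s
def cam(s):
    R=cv2.Rodrigues(np.array(s['rvec'],float))[0];t=np.array(s['tvec'],float).ravel()
    return R,t
def ray(s,px):
    R,t=cam(s)
    d=np.array([(px[0]-s['cx'])/s['fx'],(px[1]-s['cy'])/s['fy']])
    u=d.copy()
    for _ in range(20): u=d/(1+s['k1']*(u@u))
    v=R.T@np.array([u[0],u[1],1.]); return -R.T@t, v/np.linalg.norm(v)
def onz(s,px,z):
    o,v=ray(s,px); return o+v*(z-o[2])/v[2]
def proj(s,P):
    R,t=cam(s); c=R@np.array(P,float)+t; u=c[:2]/c[2]; u=u*(1+s['k1']*(u@u))
    return np.array([u[0]*s['fx']+s['cx'],u[1]*s['fy']+s['cy']])
E
python3 - <<'E'
from h import *
o=get_obs(); print({k:np.round(v,4) for k,v in o.items()})
for c in('top','side'):
    s=snap(c,c+'0.png'); print(c,cam(s)[0].T.round(3).tolist(),(-cam(s)[0].T@cam(s)[1]).round(3))
    for t in('lid_lip','keeper_tip','keeper_hinge','case','cup','small_ring'):
        r=landmark_of(t,c); print(t,[(np.round(q['position'],1),round(q['score'],2)) for q in r[:2]])
        z={'lid_lip':.0645,'keeper_tip':.068,'keeper_hinge':.068}.get(t,0)
        if r: print('   ',onz(s,r[0]['position'],z).round(4))
E
```

```text
pics
{'clock': np.float64(0.0), 'joint_pos': array([-4.80087e+01,  2.05919e+01,  6.34500e-01, -2.05000e-02,
       -7.01361e+01, -1.65072e+01]), 'qvel': array([ 0.0692, -0.0172, -0.0404,  0.0365,  0.066 , -0.0024]), 'tau': array([ 0.00000e+00, -5.82713e+01,  2.93057e+01,  6.99730e+00,
        7.00000e-03, -1.00000e-04]), 'tool_pos': array([ 0.2902, -0.6089,  0.2256]), 'orientation': array([ 1.799049e+02, -8.100000e-03, -1.545229e+02]), 'force': array([-0.3224, -0.7232,  0.0803]), 'moment': array([-0.0224,  0.0409,  0.0201]), 'opening': np.float64(0.0876)}
top [[0.002, -0.995, 0.098], [-1.0, -0.004, -0.019], [0.019, -0.098, -0.995]] [0.322 0.004 1.497]
lid_lip [(array([366.7, 204.6]), 0.75)]
    [ 0.4397 -0.1964  0.0645]
keeper_tip [(array([370.1, 187.8]), 0.4)]
    [ 0.494  -0.2075  0.068 ]
keeper_hinge [(array([351.9, 184.3]), 0.62), (array([335. , 204.2]), 0.5)]
    [ 0.5051 -0.1486  0.068 ]
case [(array([337.2, 200.4]), 0.76)]
    [ 0.4589 -0.1058  0.    ]
cup []
small_ring [(array([322.5, 202.2]), 0.37), (array([367.2, 205.7]), 0.32)]
    [ 0.4526 -0.0563  0.    ]
side [[-0.226, 0.511, -0.83], [0.974, 0.123, -0.19], [0.005, -0.851, -0.525]] [1.423 0.227 0.676]
lid_lip [(array([253.4, 185.1]), 0.79)]
    [ 0.4589 -0.1947  0.0645]
keeper_tip [(array([261.4, 193.8]), 0.69), (array([246. , 188.6]), 0.65)]
    [ 0.5037 -0.1537  0.068 ]
keeper_hinge [(array([186.1, 203.4]), 0.51), (array([261.6, 192.7]), 0.46)]
    [ 0.5975 -0.3344  0.068 ]
case [(array([282.8, 208. ]), 0.87)]
    [ 0.4606 -0.1085  0.    ]
cup [(array([186.6, 203.9]), 0.97)]
    [ 0.5073 -0.3943  0.    ]
small_ring [(array([445.3, 220.3]), 0.63), (array([300.6, 206.7]), 0.56)]
    [0.4145 0.354  0.    ]
```

Run:
```python
import cv2
a=cv2.imread('pics/top0.png');b=cv2.imread('pics/side0.png')
cv2.imwrite('pics/topc.png',cv2.resize(a[150:270,270:430],None,fx=5,fy=5,interpolation=cv2.INTER_CUBIC))
cv2.imwrite('pics/sidec.png',cv2.resize(b[140:260,180:340],None,fx=5,fy=5,interpolation=cv2.INTER_CUBIC))
```

```text
(no output)
```

View pics/top0.png

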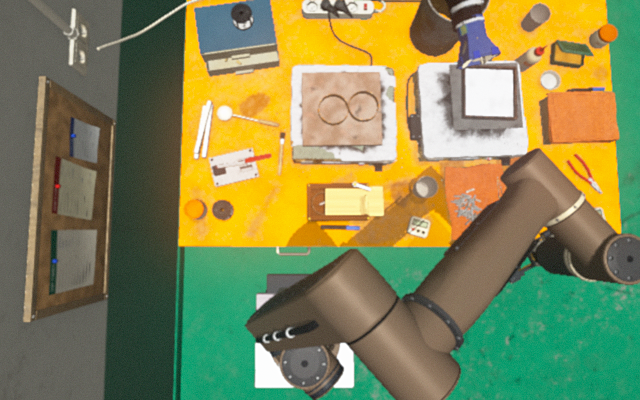

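View pics/side0.png

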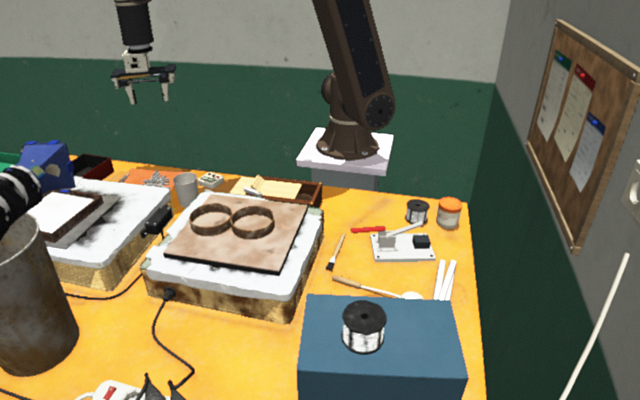

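```bash
sleep 1
```

```text
(no output)
```

View pics/topc.png

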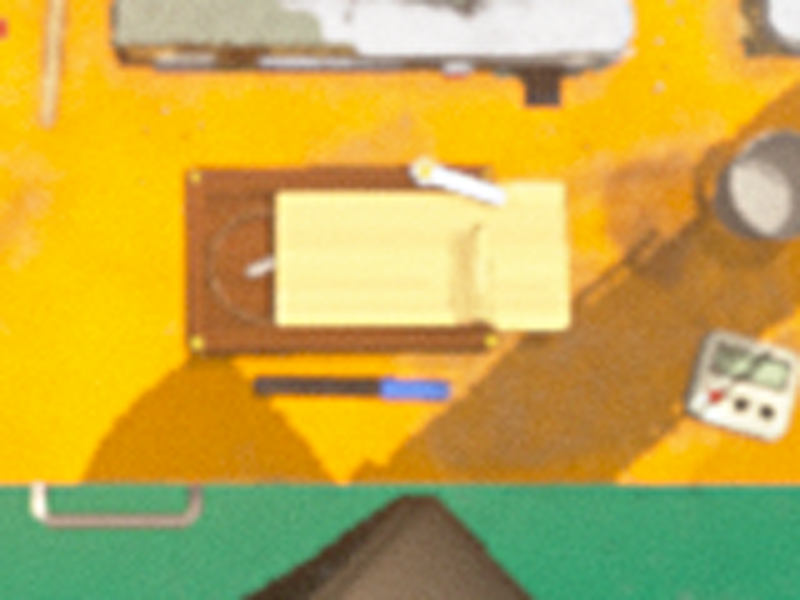

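View pics/sidec.png

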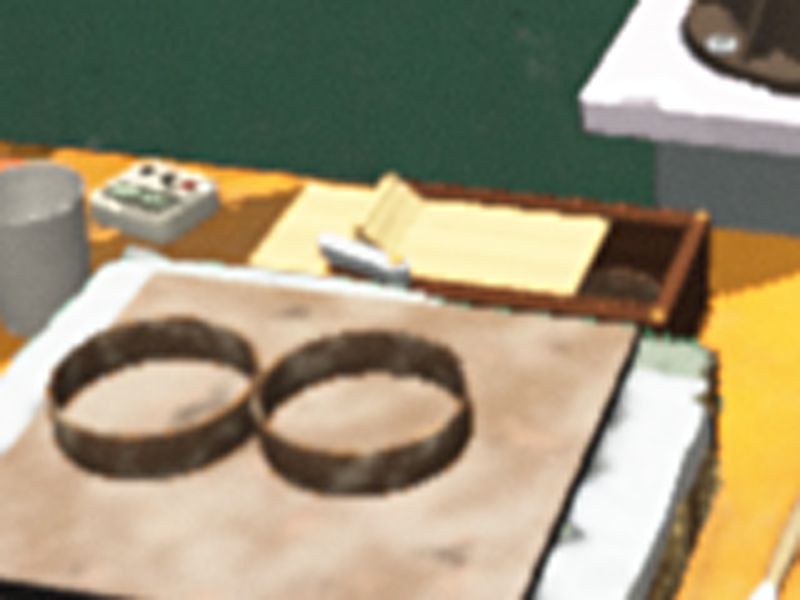

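The top view shows the case at about cols 307–370 and rows 184–220. The lid is roughly half open, with its lip at about (366,204). The keeper bar runs from about (355,184) to (370,190), so it is slightly turned. The ring and ferrule are inside, and the pen is along the near side.

Next I'll fit the case pose.

```bash
cat > fit.py <<'E'
from h import *
from scipy.optimize import least_squares
def W(p,P):
    c,s=np.cos(p[2]),np.sin(p[2]); return np.array([p[0]+c*P[0]-s*P[1],p[1]+s*P[0]+c*P[1],P[2]])
E
python3 - <<'E'
from fit import *
s=snap('top'); d=snap('side')
C=lambda x,y:(270+(x+.5)/5-.5,150+(y+.5)/5-.5)
D=lambda x,y:(180+(x+.5)/5-.5,140+(y+.5)/5-.5)
top=[((-.06,.1,.06),C(188,350)),((.06,.1,.06),C(187,170)),((-.06,-.1,.06),C(497,350)),((.054,-.053,.068),C(424,171))]
sd=[((-.06,.1,.06),D(708,213)),((.06,.1,.06),D(664,327)),((.054,-.053,.068),D(405,272))]
for nm,obs in(('top',[(s,top)]),('side',[(d,sd)]),('both',[(s,top),(d,sd)])):
    f=lambda p:np.concatenate([proj(S,W(p,P))-q for S,L in obs for P,q in L])
    r=least_squares(f,[.46,-.105,0]); p=r.x; print(nm,p[:2].round(4),np.degrees(p[2]).round(2),f(p).round(1))
# lip with case pose p: project lip top for openings
def lid(z): 
    c,si=np.cos(p[2]),np.sin(p[2])
    return c,si
def loc(S,px,z):
    w=onz(S,px,z)-np.array([p[0],p[1],0]); c,si=np.cos(p[2]),np.sin(p[2]); return (np.array([c*w[0]+si*w[1],-si*w[0]+c*w[1]])*1000).round(1)
print('lip face foot top',loc(s,C(492,270),.0565),'lip top',loc(s,C(485,270),.0725),'lid end',loc(s,C(570,255),.0565),'lid inner edge',loc(s,C(275,255),.0565))
print('net lip',loc(s,(366.7,204.6),.0645),loc(d,(253.4,185.1),.0645))
print('keeper end',loc(s,C(505,200),.068),loc(d,D(322,243),.068))
for c,S in(('top',s),('side',d)):
    for t in('keeper_tip','keeper_hinge','lid_lip'):
        print(c,t,[(np.round(q['position'],1),round(q['score'],2),loc(S,q['position'],.0645 if t=='lid_lip' else .068)) for q in landmark_of(t,c)])
# box behind: near edge
print('box near edge top view z0/z.06',onz(s,C(350,65),0).round(3),onz(s,C(350,65),.06).round(3))
E
```

```text
top [ 0.4509 -0.1039] 0.68 [ 0.   0.4 -0.1 -0.6  0.2 -0.2 -0.1  0.4]
side [ 0.4522 -0.1068] 1.23 [ 0.8  0.2  0.5 -0.7 -1.3  0.3]
both [ 0.4513 -0.1053] 0.67 [ 0.4  0.3  0.3 -0.7  0.6 -0.3  0.3  0.3  1.5  0.3  0.8 -0.6 -0.8  0. ]
lip face foot top [ -8.8 -96.4] lip top [-10.1 -89.6] lid end [   0.6 -147.5] lid inner edge [ 2.1 44.5]
net lip [-12.7 -91. ] [  6.5 -89.5]
keeper end [  35.6 -104.2] [  34.2 -107.2]
top keeper_tip [(array([371.3, 186.1]), 0.38, array([  46.9, -106.7]))]
top keeper_hinge [(array([352. , 185.1]), 0.53, array([ 50.6, -44.2]))]
top lid_lip [(array([366.6, 206.1]), 0.7, array([-17.5, -90.6]))]
side keeper_tip [(array([244.4, 189.9]), 0.59, array([  42.7, -102.7]))]
side keeper_hinge [(array([445.7, 221.2]), 0.68, array([ 73.6, 446.6])), (array([261.2, 193.8]), 0.62, array([ 51.9, -49.6]))]
side lid_lip [(array([254.5, 183.7]), 0.9, array([ -1.8, -89.2]))]
box near edge top view z0/z.06 [ 0.588 -0.114  0.   ] [ 0.577 -0.11   0.06 ]
```

```bash
python3 -m inch '[{"dx":-60,"dy":53,"dz":0,"az":5,"fingers":0},{"dx":-105,"dy":95,"dz":10,"az":10,"fingers":0},{"dx":-150,"dy":135,"dz":20,"az":15,"fingers":0},{"dx":-195,"dy":175,"dz":40,"az":20,"fingers":0},{"dx":-240,"dy":216,"dz":60,"az":24.8,"fingers":0},{"dx":-275,"dy":247,"dz":80,"az":24.8,"fingers":0},{"dx":-297,"dy":267,"dz":97,"az":24.8,"fingers":0},{"dx":-297,"dy":267,"dz":97,"az":24.8,"fingers":0}]'
python3 - <<'E'
from h import *
o=get_obs(); print({k:np.round(o[k],4) for k in('clock','tool_pos','orientation','force','opening','joint_pos')})
s=snap('top');d=snap('side','s1.png')
a=cv2.cvtColor(s['image'],cv2.COLOR_RGB2BGR);b=cv2.cvtColor(d['image'],cv2.COLOR_RGB2BGR)
cv2.imwrite('pics/c1.png',np.vstack([cv2.resize(x,None,fx=3.5,fy=3.5,interpolation=3) for x in(a[150:230,270:430],b[130:210,160:320])]))
E
```

```text
{'clock': np.float64(1.1), 'tool_pos': array([ 0.2904, -0.6093,  0.2266]), 'orientation': array([ 1.799996e+02, -5.000000e-04, -1.545164e+02]), 'force': array([-0.3874,  0.4927,  0.2953]), 'opening': np.float64(0.0874), 'joint_pos': array([-4.80085e+01,  2.05452e+01,  6.81400e-01,  4.00000e-04,
       -7.01368e+01, -1.65081e+01])}$[0]: bad value
```

```bash
sleep 1
```

```text
(no output)
```

View pics/c1.png

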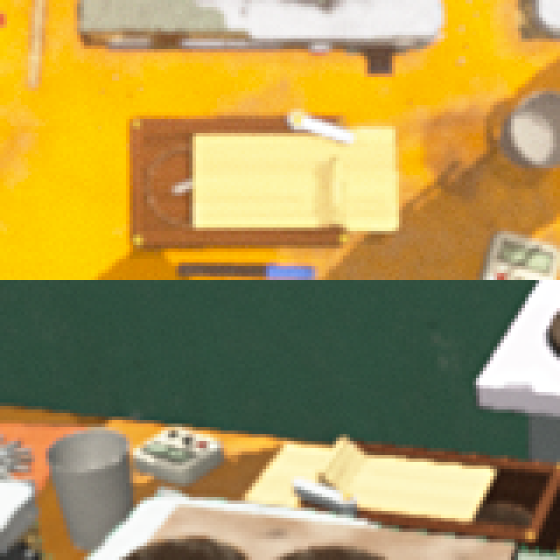

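The call was refused, probably because every key has to be present. I'll resend it with all of them.

```bash
python3 -m inch '[{"ax":0,"ay":0,"az":5,"dx":-40,"dy":36,"dz":0,"fingers":0},{"ax":0,"ay":0,"az":10,"dx":-82,"dy":74,"dz":5,"fingers":0},{"ax":0,"ay":0,"az":15,"dx":-125,"dy":113,"dz":10,"fingers":0},{"ax":0,"ay":0,"az":20,"dx":-168,"dy":151,"dz":25,"fingers":0},{"ax":0,"ay":0,"az":24.8,"dx":-210,"dy":189,"dz":45,"fingers":0},{"ax":0,"ay":0,"az":24.8,"dx":-252,"dy":227,"dz":67,"fingers":0},{"ax":0,"ay":0,"az":24.8,"dx":-297,"dy":267,"dz":97,"fingers":0},{"ax":0,"ay":0,"az":24.8,"dx":-297,"dy":267,"dz":97,"fingers":0}]'
cat > look.py <<'E'
from h import *
import sys
o=get_obs(); print({k:np.round(o[k],4).tolist() for k in('clock','tool_pos','orientation','force','opening','joint_pos')})
s=snap('top');d=snap('side')
a=cv2.cvtColor(s['image'],cv2.COLOR_RGB2BGR);b=cv2.cvtColor(d['image'],cv2.COLOR_RGB2BGR)
cv2.imwrite('pics/'+sys.argv[1],np.vstack([cv2.resize(x,None,fx=3.5,fy=3.5,interpolation=3) for x in(a[150:230,270:430],b[130:210,160:320])]))
E
python3 look.py c2.png
```

```text
clock: 2.2
tool_pos: [0.4437, -0.2376, 0.1281]
orientation: [180.0, -0.1, -179.1]
force: [-0.5, -0.1, -0.6]
opening: 0.0134
{'clock': 2.2, 'tool_pos': [0.4437, -0.2376, 0.1281], 'orientation': [179.9583, -0.1303, -179.0834], 'force': [-0.4995, -0.0777, -0.6421], 'opening': 0.0134, 'joint_pos': [-5.7864, 9.6796, -28.3438, -0.0332, -52.111, -83.2767]}
```

```bash
sleep 4
```

```text
(no output)
```

View pics/c2.png

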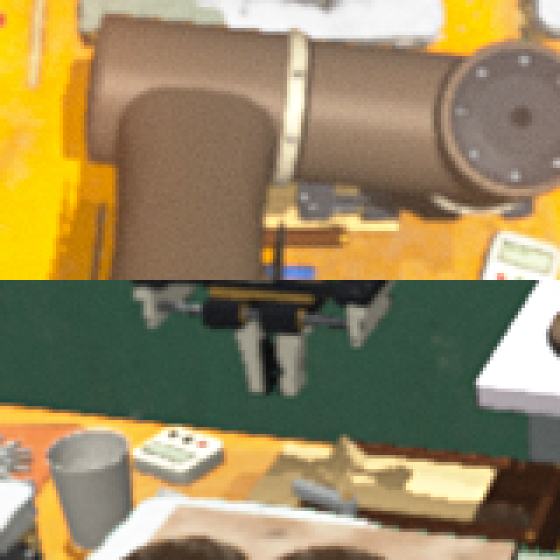

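The arm hides the case in the top view. The side view shows the shut fingers above the lid's free end, clear of the lip. I'll descend, then push.

```bash
python3 -m inch '[{"ax":0,"ay":0,"az":0,"dx":0,"dy":0,"dz":35,"fingers":0},{"ax":0,"ay":0,"az":0,"dx":0,"dy":0,"dz":60,"fingers":0},{"ax":0,"ay":0,"az":0,"dx":0,"dy":0,"dz":68,"fingers":0},{"ax":0,"ay":0,"az":0,"dx":0,"dy":0,"dz":68,"fingers":0}]'
python3 look.py c3.png
```

```text
clock: 2.8
tool_pos: [0.4437, -0.2414, 0.0619]
orientation: [-180.0, 0.0, -179.4]
force: [1.0, 0.4, -0.2]
opening: 0.0006
{'clock': 2.8, 'tool_pos': [0.4437, -0.2414, 0.0619], 'orientation': [-179.9852, 0.0014, -179.378], 'force': [0.9765, 0.4341, -0.1534], 'opening': 0.0006, 'joint_pos': [-6.2218, 14.7122, -32.5968, 0.0214, -42.6879, -83.1719]}
```

```bash
sleep 4
```

```text
(no output)
```

View pics/c3.png

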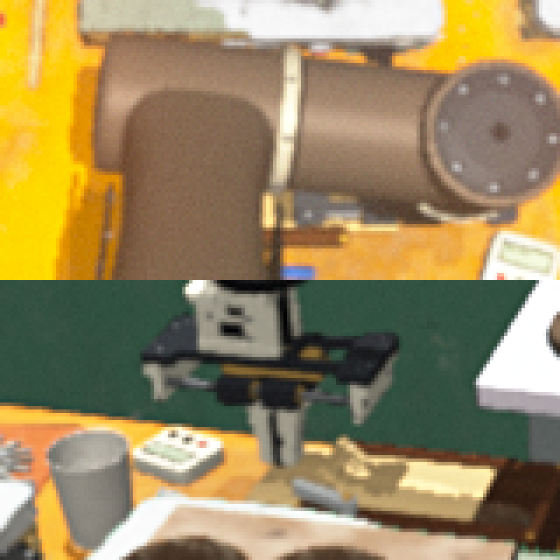

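The fingertips are shut at z = 0.062, resting just above the lid's free end on the -y side of the lip. I'll push now.

```bash
python3 -m inch '[{"ax":0,"ay":0,"az":0,"dx":0,"dy":12,"dz":1,"fingers":0},{"ax":0,"ay":0,"az":0,"dx":0,"dy":22,"dz":1,"fingers":0},{"ax":0,"ay":0,"az":0,"dx":0,"dy":29,"dz":1,"fingers":0},{"ax":0,"ay":0,"az":0,"dx":0,"dy":36,"dz":1,"fingers":0},{"ax":0,"ay":0,"az":0,"dx":0,"dy":43,"dz":1,"fingers":0},{"ax":0,"ay":0,"az":0,"dx":0,"dy":50,"dz":1,"fingers":0},{"ax":0,"ay":0,"az":0,"dx":0,"dy":56,"dz":1,"fingers":0},{"ax":0,"ay":0,"az":0,"dx":0,"dy":60,"dz":1,"fingers":0}]'
python3 look.py c4.png
```

```text
clock: 3.9
tool_pos: [0.443, -0.1801, 0.0606]
orientation: [-180.0, 0.0, -179.3]
force: [0.9, -2.2, 0.5]
opening: 0.0001
{'clock': 3.9, 'tool_pos': [0.443, -0.1801, 0.0606], 'orientation': [-179.9995, 0.0108, -179.3014], 'force': [0.9072, -2.1845, 0.4917], 'opening': 0.0001, 'joint_pos': [1.521, 12.5742, -35.9462, 0.001, -41.4688, -90.8231]}
```

```bash
sleep 4
```

```text
(no output)
```

View pics/c4.png

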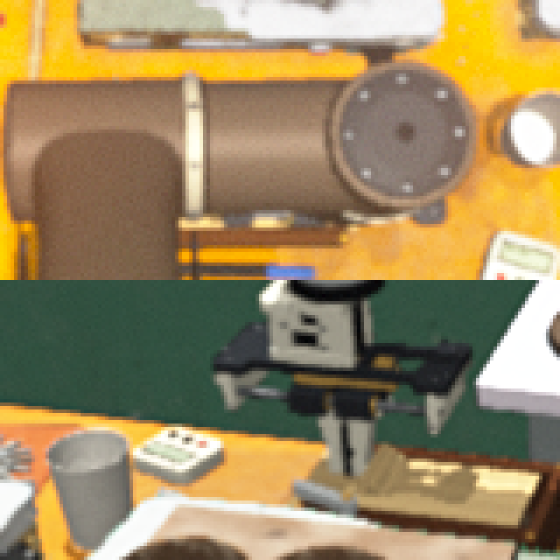

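The side view shows the lip in contact with the fingers, and about 2 N of resistance agrees. The lid is nearly home, so I'll continue gently until the force rises.

```bash
python3 -m inch '[{"ax":0,"ay":0,"az":0,"dx":0,"dy":3,"dz":0,"fingers":0},{"ax":0,"ay":0,"az":0,"dx":0,"dy":5.5,"dz":0,"fingers":0},{"ax":0,"ay":0,"az":0,"dx":0,"dy":7,"dz":0,"fingers":0},{"ax":0,"ay":0,"az":0,"dx":0,"dy":8,"dz":0,"fingers":0},{"ax":0,"ay":0,"az":0,"dx":0,"dy":8,"dz":0,"fingers":0}]'
```

```text
clock: 4.62
tool_pos: [0.4427, -0.1724, 0.0605]
orientation: [180.0, -0.0, -179.3]
force: [-2.2, -0.5, -0.6]
opening: 0.0001
```

```bash
python3 -m inch '[{"ax":0,"ay":0,"az":0,"dx":0,"dy":1.5,"dz":0,"fingers":0},{"ax":0,"ay":0,"az":0,"dx":0,"dy":3,"dz":0,"fingers":0},{"ax":0,"ay":0,"az":0,"dx":0,"dy":3,"dz":0,"fingers":0}]'; python3 look.py c5.png
```

```text
clock: 5.0
tool_pos: [0.4427, -0.1694, 0.0605]
orientation: [180.0, -0.0, -179.3]
force: [-0.1, -0.2, -0.9]
opening: 0.0007
{'clock': 5.0, 'tool_pos': [0.4427, -0.1694, 0.0605], 'orientation': [179.9937, -0.0067, -179.3112], 'force': [-0.1482, -0.202, -0.8964], 'opening': 0.0007, 'joint_pos': [2.9289, 12.2253, -36.4494, -0.01, -41.3317, -92.2326]}
```

```bash
sleep 4
```

```text
(no output)
```

View pics/c5.png

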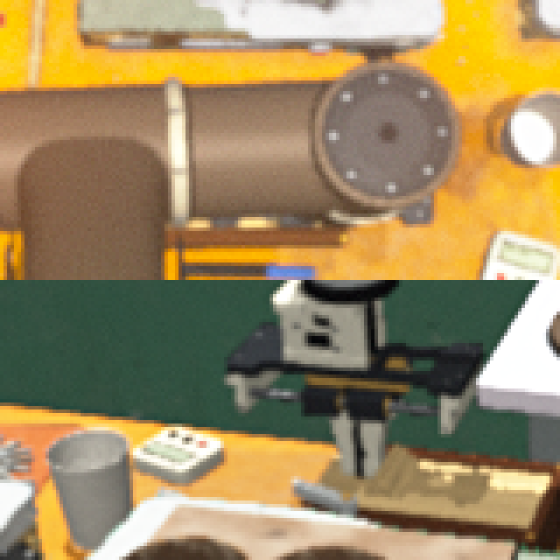

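The end wall isn't pushing back yet, so I'll go on in small steps.

```bash
python3 -m inch '[{"ax":0,"ay":0,"az":0,"dx":0,"dy":1.5,"dz":0,"fingers":0},{"ax":0,"ay":0,"az":0,"dx":0,"dy":3,"dz":0,"fingers":0},{"ax":0,"ay":0,"az":0,"dx":0,"dy":3,"dz":0,"fingers":0}]'; python3 -m inch '[{"ax":0,"ay":0,"az":0,"dx":0,"dy":1.5,"dz":0,"fingers":0},{"ax":0,"ay":0,"az":0,"dx":0,"dy":2,"dz":0,"fingers":0}]'
```

```text
clock: 5.48
tool_pos: [0.4429, -0.1687, 0.0608]
orientation: [-179.8, -0.0, -179.3]
force: [1.7, -19.8, -5.7]
opening: 0.0002
clock: 5.72
tool_pos: [0.4428, -0.1683, 0.0609]
orientation: [-179.7, -0.0, -179.2]
force: [3.5, -37.3, -10.8]
opening: -0.0
```

A sharp rise to 37 N shows the lid is on its stop. I'll back off, lift, and move to the far side of the keeper.

```bash
python3 -m inch '[{"ax":0,"ay":0,"az":0,"dx":0,"dy":-12,"dz":0,"fingers":0},{"ax":0,"ay":0,"az":0,"dx":0,"dy":-24,"dz":-3,"fingers":0},{"ax":0,"ay":0,"az":0,"dx":0,"dy":-34,"dz":-30,"fingers":0},{"ax":0,"ay":0,"az":0,"dx":-20,"dy":-42,"dz":-52,"fingers":0},{"ax":0,"ay":0,"az":0,"dx":-50,"dy":-45,"dz":-60,"fingers":0},{"ax":0,"ay":0,"az":0,"dx":-78,"dy":-45,"dz":-60,"fingers":0},{"ax":0,"ay":0,"az":0,"dx":-78,"dy":-45,"dz":-60,"fingers":0}]'; python3 look.py c6.png
python3 - <<'E'
from fit import *
p=[.4513,-.1053,np.radians(.7)]
d=snap('side')
def loc(S,px,z):
    w=onz(S,px,z)-np.array([p[0],p[1],0]); c,si=np.cos(p[2]),np.sin(p[2]); return (np.array([c*w[0]+si*w[1],-si*w[0]+c*w[1]])*1000).round(1)
for t in('keeper_tip','keeper_hinge','lid_lip'):
    print(t,[(np.round(q['position'],1),round(q['score'],2),loc(d,q['position'],.0645 if t=='lid_lip' else .068)) for q in landmark_of(t,'side')])
E
```

```text
clock: 6.6
tool_pos: [0.5231, -0.2086, 0.1206]
orientation: [180.0, 0.1, -179.3]
force: [-0.4, 1.0, -0.3]
opening: 0.0001
{'clock': 6.6, 'tool_pos': [0.5231, -0.2086, 0.1206], 'orientation': [179.9954, 0.0541, -179.2928], 'force': [-0.4006, 0.981, -0.2618], 'opening': 0.0001, 'joint_pos': [-1.8328, 15.3992, -21.7722, -0.0088, -52.7748, -87.4547]}
keeper_tip [(array([244.9, 190.2]), 0.67, array([  43.9, -100.7]))]
keeper_hinge [(array([260.5, 196.7]), 0.64, array([ 66.7, -46.4]))]
lid_lip [(array([272.7, 185.8]), 0.68, array([ -2., -34.]))]
```

```bash
sleep 4
```

```text
(no output)
```

View pics/c6.png

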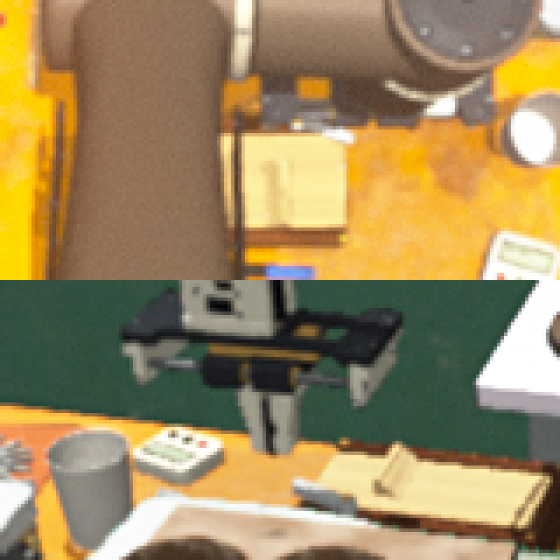

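In the side view the lid reaches the end wall with no dark gap. The keeper still points mostly to -y, with its tip at about (245,190). The fingers are outboard of the bar, so I'll descend beside it.

```bash
python3 -m inch '[{"ax":0,"ay":0,"az":0,"dx":0,"dy":0,"dz":30,"fingers":0},{"ax":0,"ay":0,"az":0,"dx":0,"dy":-3,"dz":50,"fingers":0},{"ax":0,"ay":0,"az":0,"dx":0,"dy":-5,"dz":55,"fingers":0},{"ax":0,"ay":0,"az":0,"dx":0,"dy":-6,"dz":55,"fingers":0}]'; python3 look.py c7.png
```

```text
clock: 7.4
tool_pos: [0.5213, -0.2147, 0.0659]
orientation: [-180.0, -0.0, -179.3]
force: [0.6, -0.5, -0.5]
opening: 0.0002
{'clock': 7.4, 'tool_pos': [0.5213, -0.2147, 0.0659], 'orientation': [-179.9935, -0.0034, -179.3159], 'force': [0.6383, -0.5068, -0.5004], 'opening': 0.0002, 'joint_pos': [-2.4948, 19.1866, -24.9976, 0.0093, -45.8189, -86.8276]}
```

```bash
sleep 4
```

```text
(no output)
```

View pics/c7.png

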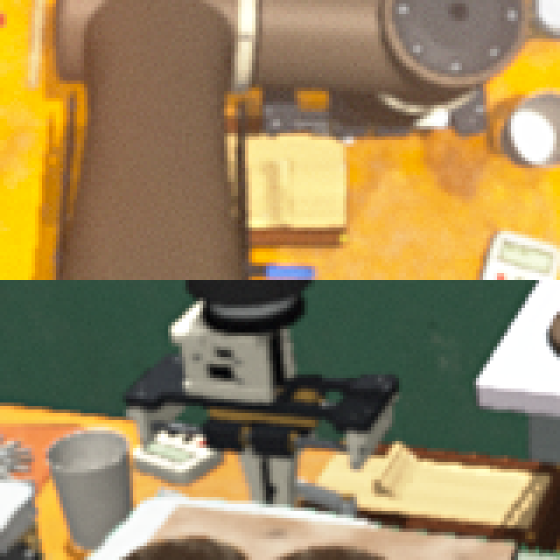

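The fingers are beside the bar on its far side. I'll sweep the bar round along the arc.

```bash
python3 -m inch '[{"ax":0,"ay":0,"az":0,"dx":10,"dy":0,"dz":0,"fingers":0},{"ax":0,"ay":0,"az":0,"dx":18,"dy":1.5,"dz":0,"fingers":0},{"ax":0,"ay":0,"az":0,"dx":24,"dy":3.5,"dz":0,"fingers":0},{"ax":0,"ay":0,"az":0,"dx":29,"dy":7,"dz":0,"fingers":0},{"ax":0,"ay":0,"az":0,"dx":33.5,"dy":10.5,"dz":0,"fingers":0},{"ax":0,"ay":0,"az":0,"dx":37.5,"dy":15,"dz":0,"fingers":0},{"ax":0,"ay":0,"az":0,"dx":40.5,"dy":20,"dz":0,"fingers":0},{"ax":0,"ay":0,"az":0,"dx":42.5,"dy":24,"dz":0,"fingers":0}]'; python3 look.py c8.png
```

```text
clock: 8.5
tool_pos: [0.4782, -0.1907, 0.0655]
orientation: [-180.0, -0.0, -179.3]
force: [2.4, -0.3, 0.7]
opening: 0.0008
{'clock': 8.5, 'tool_pos': [0.4782, -0.1907, 0.0655], 'orientation': [-179.9985, -0.0184, -179.306], 'force': [2.4157, -0.3446, 0.7489], 'opening': 0.0008, 'joint_pos': [0.1303, 15.2442, -31.1491, 0.0025, -43.6251, -89.4381]}
```

```bash
sleep 4
```

```text
(no output)
```

View pics/c8.png

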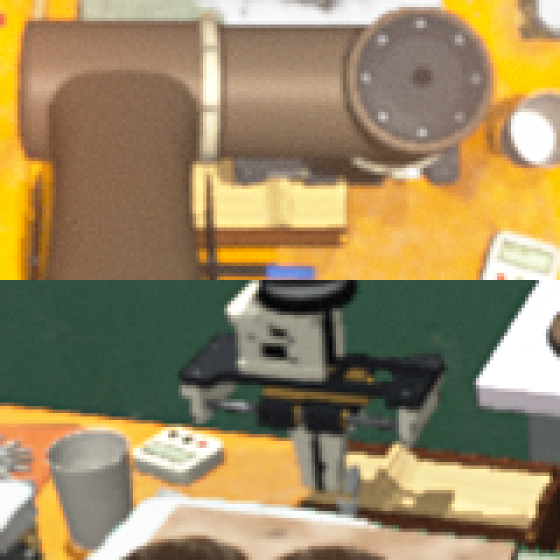

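The side view shows the bar, at about (259,191), swung well round ahead of the fingers. Now the last part, mainly toward +y.

```bash
python3 -m inch '[{"ax":0,"ay":0,"az":0,"dx":1,"dy":3,"dz":0,"fingers":0},{"ax":0,"ay":0,"az":0,"dx":2,"dy":6,"dz":0,"fingers":0},{"ax":0,"ay":0,"az":0,"dx":3,"dy":8.5,"dz":0,"fingers":0},{"ax":0,"ay":0,"az":0,"dx":3,"dy":10,"dz":0,"fingers":0},{"ax":0,"ay":0,"az":0,"dx":3,"dy":10,"dz":0,"fingers":0}]'; python3 look.py c9.png
```

```text
clock: 9.22
tool_pos: [0.4753, -0.1814, 0.0656]
orientation: [-180.0, -0.0, -179.3]
force: [0.5, -4.6, -0.4]
opening: 0.0
{'clock': 9.225, 'tool_pos': [0.4753, -0.1814, 0.0656], 'orientation': [-179.9696, -0.0191, -179.302], 'force': [0.5373, -4.6088, -0.4466], 'opening': 0.0, 'joint_pos': [1.2828, 14.7247, -31.9292, 0.044, -43.3655, -90.6168]}
```

```bash
sleep 4
```

```text
(no output)
```

View pics/c9.png

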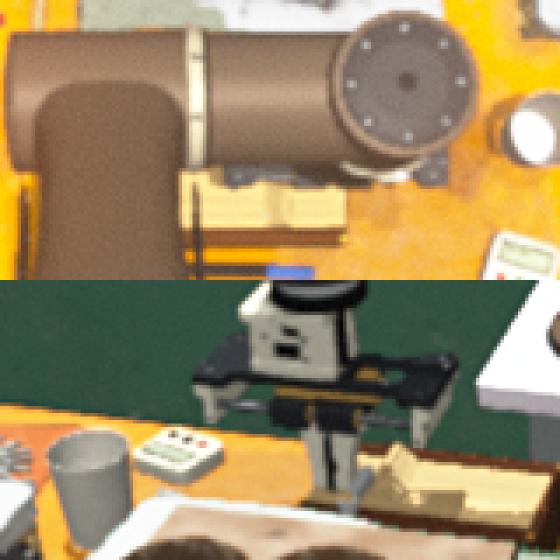

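```bash
python3 -m inch '[{"ax":0,"ay":0,"az":0,"dx":0,"dy":1,"dz":0,"fingers":0},{"ax":0,"ay":0,"az":0,"dx":0,"dy":2,"dz":0,"fingers":0},{"ax":0,"ay":0,"az":0,"dx":0,"dy":2,"dz":0,"fingers":0}]'
```

```text
clock: 9.7
tool_pos: [0.4753, -0.1809, 0.0657]
orientation: [-179.9, -0.0, -179.3]
force: [1.7, -16.8, -2.9]
opening: -0.0
```

The force rose sharply to 17 N with almost no motion, so the keeper is on its stop. I'll retract and get clear of the view.

```bash
python3 -m inch '[{"ax":0,"ay":0,"az":0,"dx":0,"dy":-8,"dz":0,"fingers":0},{"ax":0,"ay":0,"az":0,"dx":0,"dy":-20,"dz":-2,"fingers":0},{"ax":0,"ay":0,"az":0,"dx":0,"dy":-30,"dz":-30,"fingers":0},{"ax":0,"ay":0,"az":0,"dx":0,"dy":-40,"dz":-70,"fingers":0},{"ax":0,"ay":0,"az":0,"dx":0,"dy":-60,"dz":-110,"fingers":0},{"ax":0,"ay":0,"az":0,"dx":0,"dy":-110,"dz":-140,"fingers":0},{"ax":0,"ay":0,"az":0,"dx":0,"dy":-160,"dz":-150,"fingers":0},{"ax":0,"ay":0,"az":0,"dx":0,"dy":-210,"dz":-150,"fingers":0}]'; python3 -m inch '[{"ax":0,"ay":0,"az":0,"dx":0,"dy":-50,"dz":0,"fingers":0},{"ax":0,"ay":0,"az":0,"dx":0,"dy":-100,"dz":0,"fingers":0},{"ax":0,"ay":0,"az":0,"dx":0,"dy":-150,"dz":0,"fingers":0},{"ax":0,"ay":0,"az":0,"dx":0,"dy":-150,"dz":0,"fingers":0}]'; python3 look.py c10.png
python3 - <<'E'
from fit import *
p=[.4513,-.1053,np.radians(.7)]
def loc(S,px,z):
    w=onz(S,px,z)-np.array([p[0],p[1],0]); c,si=np.cos(p[2]),np.sin(p[2]); return (np.array([c*w[0]+si*w[1],-si*w[0]+c*w[1]])*1000).round(1)
for c in('top','side'):
    d=snap(c)
    for t in('keeper_tip','keeper_hinge','lid_lip'):
        print(c,t,[(np.round(q['position'],1),round(q['score'],2),loc(d,q['position'],.0645 if t=='lid_lip' else .068)) for q in landmark_of(t,c)])
E
```

```text
clock: 10.7
tool_pos: [0.4783, -0.391, 0.2172]
orientation: [-180.0, 0.1, -179.3]
force: [1.4, 0.7, 0.2]
opening: 0.0002
clock: 11.2
tool_pos: [0.4784, -0.5422, 0.2136]
orientation: [179.9, -0.1, -179.5]
force: [0.1, 0.1, -0.4]
opening: 0.0007
{'clock': 11.2, 'tool_pos': [0.4784, -0.5422, 0.2136], 'orientation': [179.9181, -0.0971, -179.5091], 'force': [0.1181, 0.0639, -0.4303], 'opening': 0.0007, 'joint_pos': [-33.2003, 25.5378, 6.6708, -0.0151, -71.2593, -56.304]}
top keeper_tip [(array([359.4, 195. ]), 0.56, array([ 18.3, -67.5]))]
top keeper_hinge [(array([223. , 210.7]), 0.6, array([-28.6, 370.4])), (array([351.1, 185.5]), 0.47, array([ 49.4, -41.3]))]
top lid_lip [(array([349.8, 205.6]), 0.63, array([-15.4, -36.2]))]
side keeper_tip [(array([267.1, 187.2]), 0.47, array([ 14.5, -45.1]))]
side keeper_hinge [(array([262.8, 196.3]), 0.55, array([ 63.3, -41. ]))]
side lid_lip [(array([272. , 184.7]), 0.81, array([ -7.5, -37.9])), (array([184.4, 203.7]), 0.63, array([ 141. , -237.8]))]
```

```bash
sleep 6
```

```text
(no output)
```

View pics/c10.png

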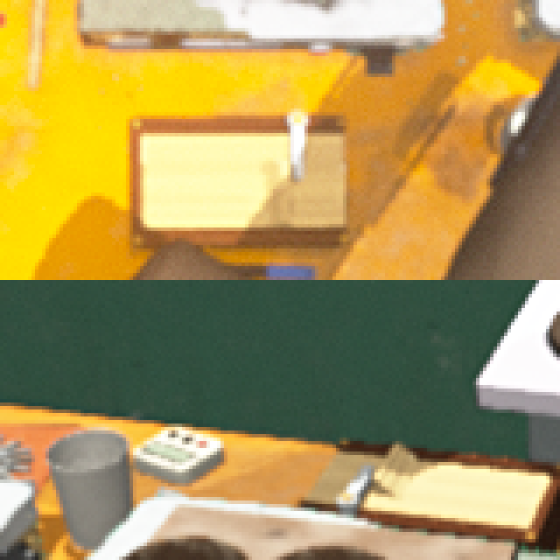

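The top view shows the lid shut against the end wall and the bar at about col 355, rows 184–201, square across just behind the lip. I'll measure the bar's angle and check the bystanders before handing in.

Run:
```python
from fit import *
p=[.4513,-.1053,np.radians(.7)]
def loc(S,px,z):
    w=onz(S,px,z)-np.array([p[0],p[1],0]); c,si=np.cos(p[2]),np.sin(p[2]); return (np.array([c*w[0]+si*w[1],-si*w[0]+c*w[1]])*1000).round(1)
S=snap('top');im=S['image'].astype(int)
sub=im[178:206,346:366]; h=cv2.cvtColor(S['image'],cv2.COLOR_RGB2HSV)[178:206,346:366]
m=(h[...,1]<60)&(h[...,2]>120); ys,xs=np.nonzero(m); print(len(xs))
P=np.array([loc(S,(x+346,y+178),.074) for x,y in zip(xs,ys)]); 
v=np.linalg.svd(P-P.mean(0))[2][0]; print('bar mean',P.mean(0),'axis',v, 'deg off -x',np.degrees(np.arctan2(v[1],v[0])))
for r in range(0,28): 
    if m[r].any(): print(r+178,(np.nonzero(m[r])[0]+346).tolist())
old=cv2.imread('pics/top0.png')
print('lid inner edge',loc(S,(270+140/3.5,150+185/3.5),.0565),'free end',loc(S,(270+345/3.5,150+185/3.5),.0565))
cv2.imwrite('pics/f.png',cv2.resize(cv2.cvtColor(S['image'],cv2.COLOR_RGB2BGR)[170:240,170:450],None,fx=2.8,fy=2.8,interpolation=3))
```

```text
68
bar mean [ 31.00441176 -51.15882353] axis [-0.99999519  0.00310064] deg off -x 179.8223462257269
183 [352, 353, 356]
184 [352, 353, 356, 357]
185 [352, 353, 354, 355, 356, 357]
186 [353, 354, 355, 356]
187 [353, 354, 355, 356]
188 [353, 354, 355, 356]
189 [353, 354, 355, 356]
190 [353, 354, 355, 356]
191 [353, 354, 355, 356]
192 [353, 354, 355, 356]
193 [353, 354, 355, 356]
194 [353, 354, 355, 356]
195 [354, 355, 356]
196 [351, 354, 355, 356]
197 [351, 354, 355, 356]
198 [354, 355, 356]
199 [354, 355, 356]
200 [354, 355]
lid inner edge [-4.8 91.9] free end [ -6.4 -98.3]
```

```bash
sleep 6
```

```text
(no output)
```

View pics/f.png

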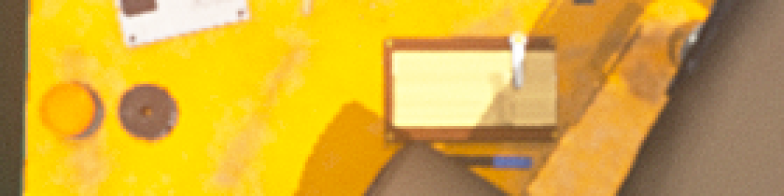

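The bar is square to within about 1°, the lid is against the end wall, and the jar, spool and pen haven't moved. The robot is clear of everything, so I'm handing in.

```bash
python3 -c "
from plant import *
print(close_job())"
```

```text
the job is handed in; nothing more can be done
None
```

The case is closed up: the lid is pushed home, the keeper lies square across it, and I handed the job in at about 11–12 s of the 38 s allowed. No verdict was reported.

**What I did:** With the fingers shut, I pushed the lip about 46 mm toward +y until the end wall stopped it, with about 37 N at the wrist. I then lifted, came down on the far side of the keeper and swept its bar round to its stop, with about 17 N. After that I pulled back well clear of everything.

**Last checks:**
- **Lid:** the top view shows the lid against the end wall. Its free end measures about 98 mm from the case centre on the -y side, compared with about 147 mm at the start.
- **Keeper:** the bar is within about 1° of square, just behind the lip.
- **Bystanders:** the jar, spool, pen, cup and timer look unmoved by eye in the last pictures. The ring and ferrule are hidden under the shut lid, so I couldn't check them, but nothing touched them.

**What disagreed or failed:**
- **Network points:** these were several mm to 2 cm off and sometimes on the wrong thing, such as the hinge reported at the spool. I relied on my own case fit and the contact forces instead.
- **First move:** this call was refused whole because two keys were missing. Nothing moved, and I resent it with every key.

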